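Close a split casting mould on its dowels and hold it shut

TASK

Get the small split casting mould ready: first press both round core inserts in the bolted-down lower half fully home with the fingers, then pick up the loose upper half by its rib, lower it onto the two dowels the right way round (nose over nose) and press it down against the sprung ejector pins until the two faces meet. Finish while still holding the mould pressed shut - do not let go - and leave the other things on the desk where they are.

Things in the scene. Friction and masses are not known exactly. Their poses are not given: they have to be found in the camera images.
- mould_lower: Lower half of the mould, bare aluminium, fixed. Origin at the centre of its underside; x along its length, z up. Dark foot 166 x 92 x 8 mm, then a block 150 (x) x 76 (y) mm; its flat split face is 40 mm above the desk. A 30 mm wide nose sticks out 12 mm at the -x end. Core inserts at x = -25 and +25 mm on the centreline; two 9 mm sprung ejector pins at x = 0, y = +-26 mm.
- face (a point): centre of the split face of the lower half, 40 mm above its underside; same axes as the lower half
- dowel_small (a point): centre of the tip of the thin fixed steel dowel, x = -58 mm on the lower half: 10 mm diameter, 22 mm tall above the face, its last 7 mm taper by 3.5 mm in radius
- dowel_large (a point): the same for the thick dowel at x = +58 mm: 14 mm diameter, 22 mm tall, tapered likewise
- core_near (a joint): how far the core insert at x = -25 mm (nose end) has been pressed down, m: 0 to 0.010, 0.010 is fully home on its stop. Starts between 0 and 0.005. Stiff: about 6 N moves it and it stays where it is left.
- core_far (a joint): the same for the core insert at x = +25 mm
- core_near_top (a point): centre of the top of the core insert at the nose end: a round steel head, 22 mm diameter; its top stands 9 to 14 mm above the split face at the start and 4 mm above it when fully home
- core_far_top (a point): the same for the core insert at x = +25 mm
- ejector (a joint): how far the two ejector pins (on one spring) are pressed in, m: 0 = out, 4 mm above the split face; 0.004 = flush, mould closed. The spring pushes up with about 8 N at first and 14 N when flush: the upper half's own weight does not close the mould, and it opens by 4 mm when let go.
- mould_upper: Loose upper half, bare aluminium, about 0.4 kg, lying face down. Origin at the centre of its underside (split face); x along its length, z up. Plate 150 (x) x 76 (y) x 22 mm, 30 mm wide nose sticking out 12 mm at the -x end. Closed, its origin and axes coincide with point face. It fits only one way round and does not close over proud cores (recesses below are 29 mm wide, 8 mm deep).
- hole_small (a point): underside centre of the upper half's 12 mm through hole, x = -58 mm, for the thin dowel
- hole_large (a point): underside centre of the upper half's 16 mm through hole, x = +58 mm, for the thick dowel
- rib_top (a point): centre of the top of the grip rib on the upper half: rib 70 (x) x 30 (y) x 32 mm, from 22 to 54 mm above the underside, gripped across its 30 mm width
- bushing: bystander: stepped round bushing, 34 mm diameter, 26 mm high, origin at the centre of its underside
- loupe: bystander: black and clear cylindrical stand loupe, 41 mm diameter, 36 mm high, origin at the centre of its underside
- test_disc: bystander: flat steel hardness test disc, 65 mm diameter, 14 mm thick, origin at the centre of its underside
- monitor_corner (a point): right-hand near upright edge of the tilted desk monitor's screen, half way up (screen 372 mm wide, from 55 to 390 mm above the desk, running back and to the left from here): a fixed obstacle, keep arm and load clear of it; nearer to the robot than this edge the way is free

How it is judged:
On the way, in this order (a step that is already met when the one before it is completed fails the run):
1. both core inserts pressed fully home while the upper half is still away from the lower half (value of joint each of core_near, core_far above 0.0085 m and horizontal distance between mould_upper and face above 0.1 m), for 0.2 s.
2. upper half lowered onto both dowels (horizontal distance between mould_upper and face below 0.004 m and z of mould_upper in the frame of face below 0.012 m and angle between the x axis of mould_upper and the x axis of face, either way round below 0.06 rad), for 0.1 s.
At the end, for the whole second after the job is handed in: Upper half on both dowels, held by the fingers and pressed over 8 N: gap under 1.5 mm, within 4 mm sideways, 0.05 rad yaw, 0.03 rad tilt; ejector pins pressed in over 2.5 mm; both cores within 1.5 mm of home; at rest (z of mould_upper in the frame of face between -0.003 and 0.0015 m and horizontal distance between mould_upper and face below 0.004 m and angle between the x axis of mould_upper and the x axis of face, either way round below 0.05 rad and angle between the z axis of mould_upper and the z axis of face, either way round below 0.03 rad and value of joint ejector above 0.0025 m and value of joint each of core_near, core_far above 0.0085 m and contact force between mould_upper and mould_lower above 8 N and contact force between the fingers and mould_upper above 2 N and linear speed of mould_upper below 0.02 m/s); the arm keeps its last pose, push and grip.
It fails at once if a bystander is pushed more than 30 mm from its place (distance of any of bushing, loupe, test_disc from where it was at the start of the episode above 0.03 m).
It also fails if it takes over 56 s, if anything falls off the work surface, if the arm or the gripper's body presses on something with over 40 N, if the wrist force passes 120 N, or if a joint passes its speed limit or range.

ROBOT

A 6-joint arm with a two-finger parallel gripper is mounted at the origin on a cart in front of the work surface, level with it; the furniture and walls round the work are solid. World frame = base frame: x ahead of the robot, y to its left, z up, the work surface at z = 0. Lengths are in m, angles in rad, forces in N, time in s.
With the tool pointing down it reaches from about 0.275 to 0.75 m from the base axis. Payload 10.2 kg.
Tool frame: the origin (TCP) lies on the centre line of the jaws, within the pads' length; the fingertips stand 19 mm ahead of it and the grasp point (between the pads) is the TCP; z points along the fingers, y is the line along which they close (so a half turn about z gives the same grasp; the last joint's range is limited). The gripper opens to 85 mm and grips with 20 to 120 N. Pads are 22 mm wide; open, the fingers measure 114 mm over their backs; the gripper's body (76 mm by 85 mm) begins 54 mm behind the grasp point. The pads swing forward as they close: fully open they stand 13 mm farther back than shut.
Start: joints at [-1.413, 0.313, 1.498, -0, 1.331, -0.223], TCP at [0.195, -0.487, 0.23] pointing down, gripper open.
Joint ranges: [-2.94, 2.94], [-0.97, 2.17], [0.19, 2.56], [-1.23, 4.37], [0.02, 3.11], [-2.88, 2.88]. Speed limits (rad/s): [2.39, 2.39, 3.01, 3.14, 3.14, 3.14].

INTERFACE

Orientations are given as a rotation vector (axis times angle).
In Python, from plant import bot gives the robot as it stands. Calls block until the motion is done:
- bot.move_pose(position, orientation): joint-space move of the TCP to a pose.
- bot.move_l(position, frame=None, speed=0.15): straight line of the TCP; frame=None keeps the orientation; speed is the mean speed in m/s.
- bot.set_joints(angles): joint-space move.
- bot.release() and bot.close_gripper(): open the fingers fully, or close them until they stop; the grip force is fixed at half the most.
- bot.sleep(seconds).
- bot.ik(position, orientation): joint angles nearest the present ones, or None.
- bot.read_camera(name): name is "scene" or "top" or "wrist"; returns a dict with "image" (480x640x3 uint8, red, green, blue), "fov_y" (degrees; the focal length in pixels is half the picture's height over the tangent of half this angle, whatever the lens; pixels are square), "cx", "cy" (the principal point, pixels), "extrinsics" (4x4, takes a point from camera to world coordinates). Camera axes: x right, y up, looking along -z (the intrinsics and any distortion apply to the point x, -y, -z); pixel columns grow to the right and rows downward; lengths in m; the calibration is good to about 2 mm. The wrist camera is an equidistant fisheye: a pixel r from the principal point sees the ray r / f radians off the axis. A picture is of the moment at which its call begins. There is no depth.
A pose or a line that the arm cannot do raises bot.Unreachable and nothing moves.
- bot.hand_in(): hands the job in; it is judged then, once.
Trained networks look in a picture, given as the dict that the camera call returned (one of the last four; its "shot" number tells which), for a name from the list of things; names that differ only in an ending like _2 or _b are one class to them, and where a whole thing is asked for, a point or a joint stands for the part that bears it (a point fixed in the world has none). Each returns a list of dicts, best first, with "conf" (0 to 1); they miss things now and then, are a little off and sometimes report something else, mostly with a low value. They report only what shows in the picture. A call takes as long as a camera call.
- bot.look_for(picture, name): "box" ([left, top, right, bottom] in pixels, round what is visible of it).
Readings, each from a call of its own:
- bot.read_clock(): time.
- bot.read_joint_pos(): joint angles.
- bot.read_qvel(): joint speeds.
- bot.read_joint_efforts(): joint torques, N m.
- bot.read_eef_pos(): TCP position.
- bot.read_orientation(): TCP orientation.
- bot.read_contact_force(): force on the tool from outside, world axes, zero at the start.
- bot.read_wrist_torque(): the same for the moment, N m.
- bot.read_grip_width(): opening from 0.0 (shut) to 1.0 (fully open).
- bot.read_gripper_force(): force on a finger pad.
Only numpy, scipy, OpenCV 4.12 (cv2) and the standard library are available. Lean on these libraries where they do the work, as an engineer would, in place of code of your own. Each camera call takes 0.05 s, during which the arm holds its last target. There are 200 camera calls.

## Working session

There is one attempt and no reset: what is moved stays moved. The work goes in short steps, each a Python script; the robot and the scene stay as the last script left them, time stands still between calls to the robot, and variables do not carry over. Pictures are saved under pics/ and viewed, at most 10 in all, crops included, and the job is handed in when it is done.

```bash
ls; mkdir -p pics
python3 - <<'E'
from plant import bot
import cv2
for n in ["scene","top"]:
    p=bot.read_camera(n)
    cv2.imwrite(f"pics/{n}0.png",p["image"][:,:,::-1])
    print(n,p["fov_y"],p["cx"],p["cy"],p["extrinsics"].round(3).tolist(),[k for k in p])
    for k in ["mould_lower","mould_upper","core_near_top","core_far_top","dowel_small","dowel_large","rib_top","hole_small","hole_large","bushing","loupe","test_disc"]:
        print(k,[(round(d["conf"],2),[round(float(x)) for x in d["box"]]) for d in bot.look_for(p,k)][:3])
print(bot.read_clock())
E
```

```text
pics
scene 46.85430044486842 316.5280976253087 242.73451968771275 [[-0.614, 0.398, -0.682, -0.281], [-0.789, -0.29, 0.541, 0.681], [0.017, 0.871, 0.492, 0.692], [0.0, 0.0, 0.0, 1.0]] ['image', 'fov_y', 'cx', 'cy', 'extrinsics', 'shot']
mould_lower [(0.6, [376, 234, 389, 252])]
mould_upper [(0.75, [235, 294, 320, 343])]
core_near_top []
core_far_top [(0.38, [236, 293, 320, 345]), (0.18, [375, 236, 388, 255])]
dowel_small [(0.64, [375, 239, 386, 252])]
dowel_large [(0.56, [375, 236, 382, 255])]
rib_top [(0.66, [234, 293, 317, 347])]
hole_small [(0.6, [235, 295, 319, 346])]
hole_large [(0.69, [235, 295, 318, 344])]
bushing [(0.68, [344, 294, 360, 313]), (0.54, [234, 295, 318, 344])]
loupe [(0.71, [307, 257, 326, 282]), (0.65, [375, 238, 385, 255])]
test_disc [(0.67, [154, 353, 191, 383])]
top 54.257037604559294 320.7380458729638 243.01308267569416 [[-0.02, 0.995, -0.097, 0.356], [-1.0, -0.02, -0.005, 0.08], [-0.007, 0.097, 0.995, 1.267], [0.0, 0.0, 0.0, 1.0]] ['image', 'fov_y', 'cx', 'cy', 'extrinsics', 'shot']
mould_lower [(0.97, [407, 214, 446, 277])]
mould_upper [(0.76, [258, 218, 309, 278]), (0.68, [340, 205, 358, 222]), (0.57, [408, 216, 446, 277])]
core_near_top [(0.36, [429, 249, 432, 255])]
core_far_top [(0.37, [425, 226, 433, 236])]
dowel_small [(0.8, [409, 213, 444, 275]), (0.5, [258, 217, 308, 279])]
dowel_large [(0.89, [407, 216, 446, 278])]
rib_top [(0.9, [258, 218, 307, 279])]
hole_small [(0.92, [259, 221, 309, 278])]
hole_large [(0.82, [259, 221, 308, 283])]
bushing [(0.43, [183, 241, 210, 265]), (0.42, [334, 259, 347, 272])]
loupe [(0.6, [341, 205, 357, 222])]
test_disc [(0.95, [181, 241, 211, 264]), (0.55, [256, 216, 305, 278])]
1.3
```

Run:
```python
import cv2
a=cv2.imread("pics/top0.png"); 
cv2.imwrite("pics/top0c.png",cv2.resize(a[170:320,170:470],(800,400),interpolation=cv2.INTER_CUBIC))
```

```text
(no output)
```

View pics/top0c.png

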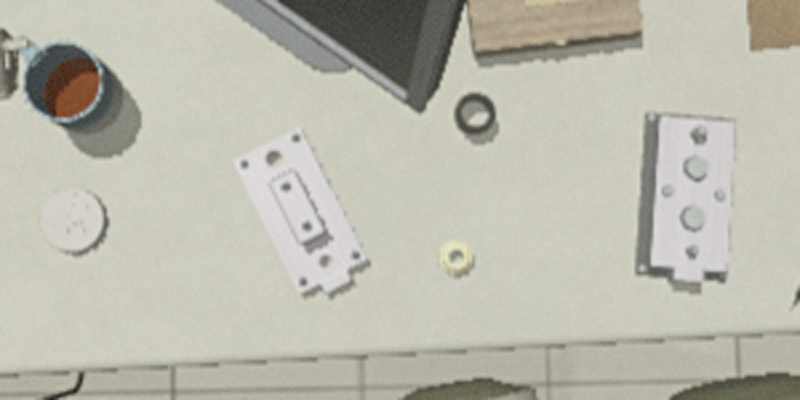

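View pics/scene0.png

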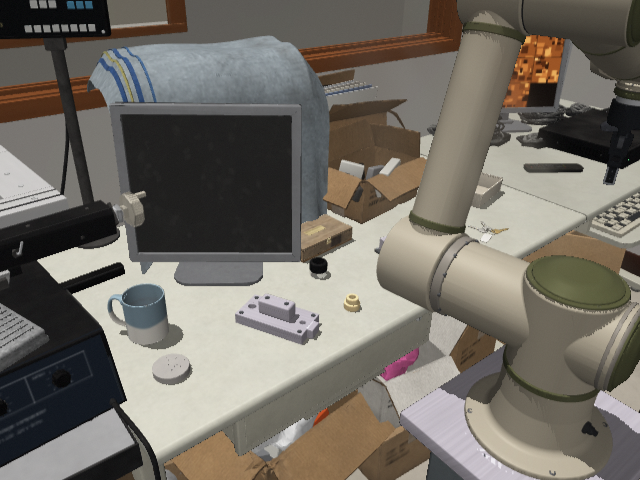

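```bash
cat > h.py <<'E'
import numpy as np, cv2
from scipy.spatial.transform import Rotation as Ro
from plant import bot
def ray(p,uv,wrist):
    f=240/np.tan(np.radians(p["fov_y"]/2)); d=(np.array(uv,float)-[p["cx"],p["cy"]])/f
    if wrist:
        r=np.linalg.norm(d)+1e-12; v=np.array([*(d/r*np.sin(r)),np.cos(r)])
    else: v=np.array([d[0],d[1],1.])
    E=np.array(p["extrinsics"]); v=E[:3,:3]@(v*[1,-1,-1])
    return E[:3,3],v/np.linalg.norm(v)
def at_z(p,uv,z,wrist=True):
    o,v=ray(p,uv,wrist); return o+v*(z-o[2])/v[2]
def tri(rays):
    A=sum(np.eye(3)-np.outer(v,v) for o,v in rays); b=sum((np.eye(3)-np.outer(v,v))@o for o,v in rays)
    X=np.linalg.solve(A,b); res=max(np.linalg.norm((np.eye(3)-np.outer(v,v))@(X-o)) for o,v in rays); return X,res
def down(yaw):  # tool z down, tool y at yaw+90deg (mould y) , tool x = -? right-handed
    y=np.array([-np.sin(yaw),np.cos(yaw),0]); z=np.array([0,0,-1.]); x=np.cross(y,z)
    return Ro.from_matrix(np.c_[x,y,z]).as_rotvec()
def down2(yaw): return down(yaw+np.pi)
E
python3 - <<'E'
from h import *
p=bot.read_camera("top")
c=lambda u,v:(170+u*3/8,170+v*3/8)
g=lambda u,v,z:at_z(p,c(u,v),z,False)
P={}
for n,u,v,z in [("core_n",693,218,.052),("core_f",697,168,.052),("dow_s",693,248,.062),("dow_l",699,130,.062),("hole_s",325,261,.022),("hole_l",274,157,.022),("rib",298,206,.054),("bush",456,257,.026),("loupe",475,114,.036),("disc",73,220,.014),("mon",418,105,.2)]:
    P[n]=g(u,v,z); print(n,P[n].round(4))
for a,b in [("core_n","core_f"),("dow_s","dow_l"),("hole_s","hole_l")]:
    d=P[b]-P[a]; print(a,np.linalg.norm(d),np.arctan2(d[1],d[0]),((P[a]+P[b])/2).round(3))
print(bot.read_joint_pos(),bot.read_orientation(),Ro.from_rotvec(bot.read_orientation()).as_matrix().round(2))
w=bot.read_camera("wrist"); print(w["fov_y"],w["cx"],w["cy"],w["extrinsics"].round(3).tolist())
cv2.imwrite("pics/w0.png",w["image"][:,:,::-1])
q0=P["core_n"]/2+P["core_f"]/2
for yaw in (-0.06,-.06+np.pi): print(bot.ik([q0[0],q0[1],.2],down(yaw)))
q0=P["rib"]
for yaw in (.5,.5+np.pi): print(bot.ik([q0[0],q0[1],.2],down(yaw)))
E
```

```text
core_n [ 0.4459 -0.1961  0.052 ]
core_f [ 0.4948 -0.2021  0.052 ]
dow_s [ 0.4162 -0.1926  0.062 ]
dow_l [ 0.5308 -0.2033  0.062 ]
hole_s [0.4127 0.1649 0.022 ]
hole_l [0.5182 0.2147 0.022 ]
rib [0.4653 0.1883 0.054 ]
bush [0.4138 0.0345 0.026 ]
loupe [0.5553 0.0125 0.036 ]
disc [0.4594 0.4188 0.014 ]
mon [0.5377 0.0706 0.2   ]
core_n 0.04926701966763311 -0.12166641008828079 [ 0.47  -0.199  0.052]
dow_s 0.11509835977800166 -0.09298375555927832 [ 0.474 -0.198  0.062]
hole_s 0.11665676562947173 0.44122115755879426 [0.465 0.19  0.022]
[-1.41341163e+00  3.12933117e-01  1.49767581e+00 -2.18662568e-05
  1.33098878e+00 -2.23393836e-01] [-3.08481891e+00 -5.94525502e-01  3.30846264e-05] [[ 0.93  0.37 -0.  ]
 [ 0.37 -0.93  0.  ]
 [-0.   -0.   -1.  ]]
65.70646984690485 318.67736529795707 235.70553511559237 [[0.372, 0.886, 0.277, 0.266], [-0.928, 0.355, 0.111, -0.459], [-0.0, -0.298, 0.954, 0.374], [0.0, 0.0, 0.0, 1.0]]
[-6.30083566e-01  3.07088438e-01  1.58591926e+00 -4.44089210e-16
  1.24858495e+00 -2.14087989e+00]
[-0.63008357  0.30708844  1.58591926  0.          1.24858495  1.00071276]
[ 1.50787968e-01  2.88224917e-01  1.61145066e+00 -4.44089210e-16
  1.24191708e+00 -1.92000836e+00]
[ 1.50787968e-01  2.88224917e-01  1.61145066e+00 -8.88178420e-16
  1.24191708e+00  1.22158429e+00]
```

View pics/w0.png

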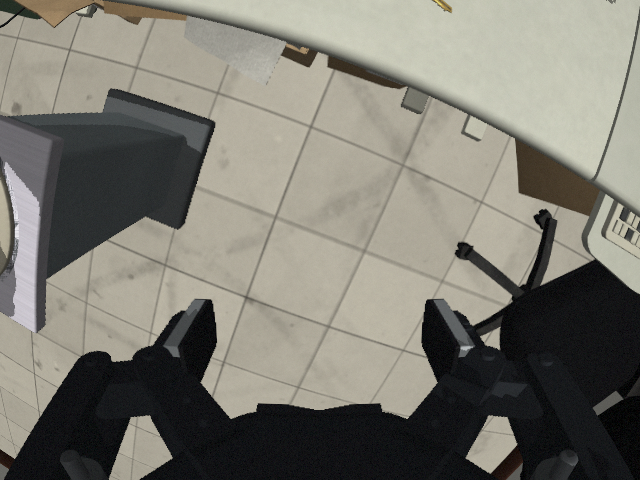

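Run:
```python
from h import *
import pickle
t=bot.read_clock(); bot.close_gripper()
ims=[]
for i,(x,y) in enumerate([(.395,-.17),(.44,-.22)]):
    if i: bot.move_l([x,y,.2])
    else: bot.move_pose([x,y,.2],down2(-.1))
    w=bot.read_camera("wrist"); pickle.dump(w,open(f"l{i}.pkl","wb")); ims.append(w["image"][:,:,::-1])
    for k in ["mould_lower","core_near_top","dowel_small"]:
        print(i,k,[(round(d["conf"],2),[round(float(x)) for x in d["box"]]) for d in bot.look_for(w,k)][:2])
print(bot.read_clock()-t,bot.read_clock(),bot.read_contact_force())
cv2.imwrite("pics/l0.png",ims[0]);cv2.imwrite("pics/l1.png",ims[1])
```

```text
0 mould_lower [(0.64, [291, 27, 397, 220]), (0.48, [98, 194, 133, 226])]
0 core_near_top [(0.57, [333, 137, 362, 164])]
0 dowel_small [(0.71, [292, 25, 401, 227])]
1 mould_lower [(0.68, [243, 80, 347, 273])]
1 core_near_top [(0.81, [284, 202, 309, 223])]
1 dowel_small [(0.96, [242, 80, 353, 278])]
3.1750000000000003 4.575 [0.9171414  0.20036858 0.36561048]
```

View pics/l0.png

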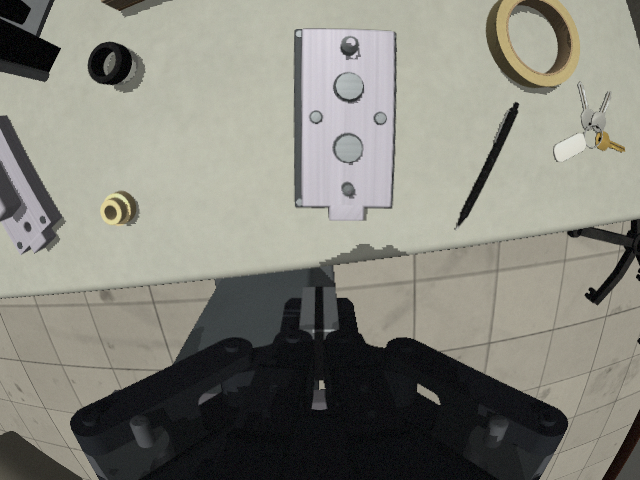

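View pics/l1.png

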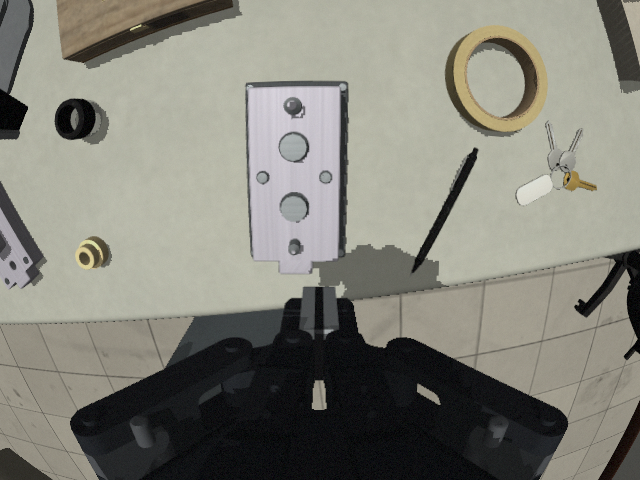

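Run:
```python
from h import *
import pickle
F={"near":[(348,148),(294,208)],"far":[(349,87),(294,147)],"pinL":[(316,117),(263,177)],"pinR":[(380,118),(326,177)]}
W=[pickle.load(open(f"l{i}.pkl","rb")) for i in (0,1)]
P={}
for n,uv in F.items():
    R=[];o=[]
    rr=(12,17) if n in("near","far") else (5,8)
    for w,(u,v) in zip(W,uv):
        s=24; g=cv2.cvtColor(w["image"],cv2.COLOR_RGB2GRAY)[v-s:v+s,u-s:u+s]; k=6
        g=cv2.GaussianBlur(cv2.resize(g,None,fx=k,fy=k,interpolation=cv2.INTER_CUBIC),(0,0),3)
        c=cv2.HoughCircles(g,cv2.HOUGH_GRADIENT,1,200,param1=60,param2=8,minRadius=rr[0]*k,maxRadius=rr[1]*k)
        if c is None: print("none",n); q=(u,v)
        else: x,y,r=c[0,0]; q=((x+.5)/k-.5+u-s,(y+.5)/k-.5+v-s); o.append((round(q[0],1),round(q[1],1),round(r/k,1)))
        R.append(ray(w,q,True))
    X,res=tri(R); P[n]=X; print(n,o,X.round(4),round(res,4),[ (a+v*(X[2]-a[2])/v[2]).round(4)[:2] for a,v in R])
for a,b in [("near","far"),("pinR","pinL")]:
    d=P[b]-P[a]; print(np.linalg.norm(d[:2]),np.arctan2(d[1],d[0]),((P[a]+P[b])/2).round(4))
```

```text
near [(np.float32(347.5), np.float32(147.7), np.float32(15.2)), (np.float32(293.2), np.float32(208.5), np.float32(13.0))] [ 0.4494 -0.1989  0.0494] 0.0003 [array([ 0.4496, -0.1987]), array([ 0.4491, -0.1992])]
far [(np.float32(348.2), np.float32(87.0), np.float32(15.6)), (np.float32(293.3), np.float32(146.5), np.float32(15.2))] [ 0.4987 -0.2044  0.0405] 0.0001 [array([ 0.4986, -0.2045]), array([ 0.4988, -0.2044])]
pinL [(np.float32(315.5), np.float32(116.3), np.float32(6.9)), (np.float32(262.0), np.float32(176.8), np.float32(6.4))] [ 0.477  -0.176   0.0426] 0.0 [array([ 0.477, -0.176]), array([ 0.477, -0.176])]
pinR [(np.float32(379.7), np.float32(118.0), np.float32(6.8)), (np.float32(325.0), np.float32(176.7), np.float32(6.8))] [ 0.4713 -0.2276  0.0413] 0.0001 [array([ 0.4713, -0.2276]), array([ 0.4714, -0.2275])]
0.04961791131592735 -0.11127121802423162 [ 0.474  -0.2017  0.0449]
0.05189042547415935 1.46184937198173 [ 0.4742 -0.2018  0.042 ]
```

Run:
```python
from h import *
c=np.array([.474,-.2017]); yaw=-.11; ux=np.array([np.cos(yaw),np.sin(yaw)])
o=down2(yaw)
for i,s in enumerate((-.025,.025)):
    x,y=c+ux*s
    if i==0: bot.move_pose([x,y,.10],o)
    else: bot.move_l([x,y,.10],speed=.1)
    bot.move_l([x,y,.078],speed=.08)
    z=.078; log=[]
    while z>.056:
        z-=.0015; bot.move_l([x,y,z],speed=.03); f=bot.read_contact_force()[2]; log.append((round(z,4),round(bot.read_eef_pos()[2],4),round(f,1)))
        if f>28: break
    print(log); bot.sleep(.1); print(bot.read_contact_force().round(1),bot.read_eef_pos().round(4))
    bot.move_l([x,y,.10],speed=.1)
print(bot.read_clock())
```

```text
[(0.0765, np.float64(0.0768), np.float64(0.1)), (0.075, np.float64(0.075), np.float64(-0.4)), (0.0735, np.float64(0.0734), np.float64(-0.1)), (0.072, np.float64(0.0719), np.float64(0.0)), (0.0705, np.float64(0.0704), np.float64(-0.2)), (0.069, np.float64(0.0689), np.float64(0.9)), (0.0675, np.float64(0.0674), np.float64(0.1)), (0.066, np.float64(0.0659), np.float64(0.2)), (0.0645, np.float64(0.0644), np.float64(-0.4)), (0.063, np.float64(0.0629), np.float64(-0.2)), (0.0615, np.float64(0.0614), np.float64(0.7)), (0.06, np.float64(0.0599), np.float64(0.2)), (0.0585, np.float64(0.0584), np.float64(-0.1)), (0.057, np.float64(0.0569), np.float64(0.9)), (0.0555, np.float64(0.0554), np.float64(-0.4))]
[-0.8  0.2 -0.1] [ 0.4492 -0.199   0.0555]
[(0.0765, np.float64(0.0767), np.float64(-0.3)), (0.075, np.float64(0.075), np.float64(-0.2)), (0.0735, np.float64(0.0734), np.float64(0.0)), (0.072, np.float64(0.0719), np.float64(-0.2)), (0.0705, np.float64(0.0704), np.float64(-0.1)), (0.069, np.float64(0.0689), np.float64(0.6)), (0.0675, np.float64(0.0674), np.float64(0.9)), (0.066, np.float64(0.0659), np.float64(0.4)), (0.0645, np.float64(0.0644), np.float64(-0.9)), (0.063, np.float64(0.0629), np.float64(-0.0)), (0.0615, np.float64(0.0614), np.float64(1.4)), (0.06, np.float64(0.0599), np.float64(0.5)), (0.0585, np.float64(0.0584), np.float64(-0.8)), (0.057, np.float64(0.0569), np.float64(-0.1)), (0.0555, np.float64(0.0554), np.float64(0.9))]
[-0.1  0.1 -1. ] [ 0.4989 -0.2045  0.0555]
15.45
```

Run:
```python
from h import *
p=bot.read_eef_pos()
bot.move_l([p[0],p[1],.056]); w=bot.read_camera("wrist"); print(bot.read_eef_pos(),bot.read_grip_width(),bot.read_contact_force(),bot.read_clock())
a=w["image"][:,:,::-1]; t=bot.read_camera("top")["image"][:,:,::-1]
b=cv2.resize(t[190:300,380:480],(480,528)); 
cv2.imwrite("pics/d.png",np.hstack([cv2.resize(a[100:460,190:450],(390,528)),b[:,:400]]))
```

```text
[ 0.49894122 -0.20450234  0.05655932] -0.0008249141131073641 [ 0.58415157 -0.96452504  0.20121432] 15.9417
```

View pics/d.png

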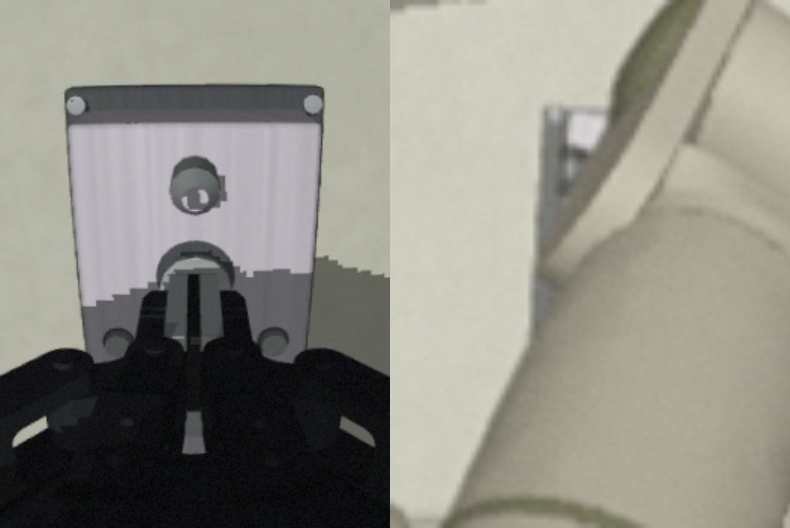

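Run:
```python
from h import *
x,y,z=bot.read_eef_pos(); log=[]; z=.056
while z>.03:
    z-=.002; bot.move_l([x,y,z],speed=.05); f=bot.read_contact_force()[2]; log.append((round(z,4),round(float(bot.read_eef_pos()[2]),4),round(float(f),1)))
    if f>20: break
print(log,bot.read_clock())
```

```text
[(0.054, 0.0543, 0.7), (0.052, 0.0519, 0.6), (0.05, 0.0499, 0.8), (0.048, 0.0479, -0.6), (0.046, 0.046, 1.5), (0.044, 0.044, 2.7), (0.042, 0.0425, 8.0), (0.04, 0.0423, 27.2)] 17.9917
```

Run:
```python
from h import *
import pickle
def proj(w,X):
    E=np.array(w["extrinsics"]); c=E[:3,:3].T@(np.array(X)-E[:3,3])*[1,-1,-1]
    r=np.arctan2(np.hypot(c[0],c[1]),c[2]); f=240/np.tan(np.radians(w["fov_y"]/2)); 
    return np.array([w["cx"],w["cy"]])+f*r*c[:2]/np.hypot(c[0],c[1])
w=pickle.load(open("l1.pkl","rb")); R=Ro.from_rotvec(down2(-.1)).as_matrix(); T=np.array([.44,-.22,.2])
for dz in (0,.006,.013,.019,.025): print(dz,[proj(w,T+R@[dx,0,dz]).round(0) for dx in (-.011,.011)])
n=bot.read_camera("wrist"); x,y,z=bot.read_eef_pos()
bot.move_l([x,y,.1],speed=.25); n2=bot.read_camera("wrist"); print(bot.read_clock(),bot.read_contact_force())
pickle.dump(n2,open("n2.pkl","wb"))
f=lambda a:cv2.resize(a["image"][100:460,190:450,::-1],(390,540))
cv2.imwrite("pics/e.png",np.hstack([f(n),f(n2)]))
```

```text
0 [array([321., 325.]), array([321., 280.])]
0.006 [array([320., 318.]), array([321., 275.])]
0.013 [array([320., 311.]), array([320., 269.])]
0.019 [array([320., 305.]), array([320., 264.])]
0.025 [array([320., 300.]), array([320., 259.])]
18.4833 [-0.19712856  0.50457248 -0.40597781]
```

View pics/e.png

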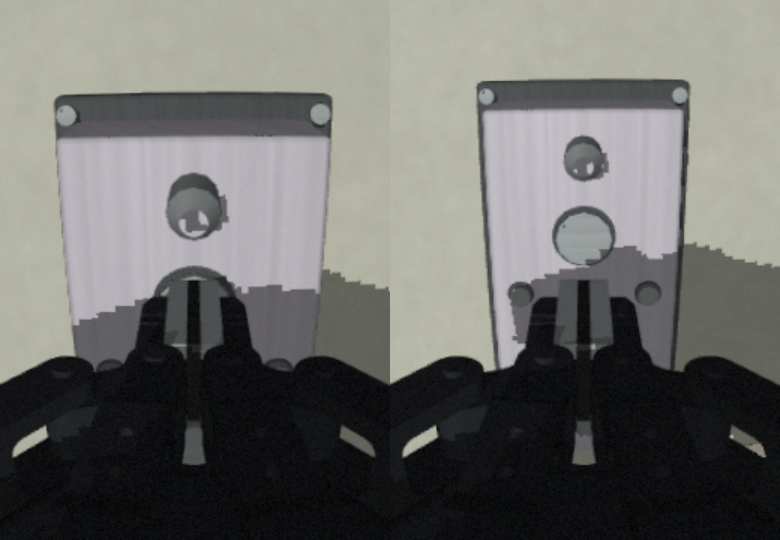

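Run:
```python
from h import *
c=np.array([.474,-.2017]); yaw=-.11; x,y=c-.025*np.array([np.cos(yaw),np.sin(yaw)])
bot.move_l([x,y,.075],speed=.2); bot.move_l([x,y,.056],speed=.1); z=.056; log=[]
while z>.036:
    z-=.002; bot.move_l([x,y,z],speed=.06); f=bot.read_contact_force()[2]; log.append((round(z,4),round(float(bot.read_eef_pos()[2]),4),round(float(f),1)))
    if f>28: break
print(log)
bot.move_l([x,y,.12],speed=.25); bot.release()
print(bot.read_clock())
import pickle
bot.move_pose([.40,.13,.2],down2(.44)); w=bot.read_camera("wrist"); pickle.dump(w,open("u0.pkl","wb")); a=w["image"][:,:,::-1]
bot.move_l([.43,.19,.2],speed=.2); w=bot.read_camera("wrist"); pickle.dump(w,open("u1.pkl","wb"))
for k in ["mould_upper","rib_top","hole_small"]: print(k,[(round(d["conf"],2),[round(float(x)) for x in d["box"]]) for d in bot.look_for(w,k)][:2])
cv2.imwrite("pics/u.png",np.vstack([a[:300,100:500],w["image"][:300,100:500,::-1]]))
print(bot.read_clock())
```

```text
[(0.054, 0.0543, 0.3), (0.052, 0.052, 0.0), (0.05, 0.0499, -0.7), (0.048, 0.048, -0.1), (0.046, 0.046, 2.1), (0.044, 0.044, 2.2), (0.042, 0.0425, 9.8), (0.04, 0.0422, 32.1)]
22.5083
mould_upper [(0.71, [545, 238, 640, 380]), (0.64, [294, 87, 381, 265])]
rib_top [(0.75, [296, 86, 382, 265]), (0.45, [626, 295, 638, 314])]
hole_small [(0.86, [295, 86, 380, 265])]
24.5333
```

View pics/u.png

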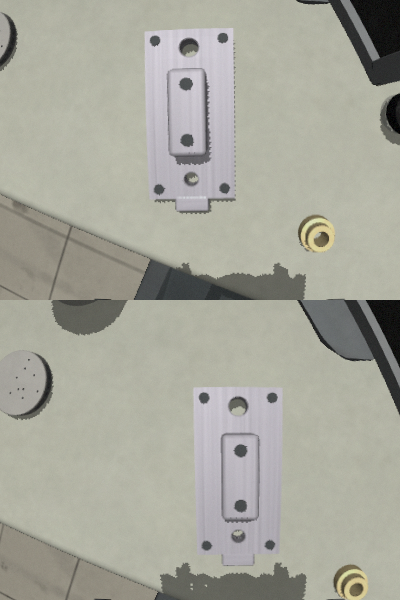

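Run:
```python
from h import *
import pickle
n=pickle.load(open("n2.pkl","rb"))
def hough(w,u,v,r0,r1,s=24):
    k=6; g=cv2.cvtColor(w["image"],cv2.COLOR_RGB2GRAY)[v-s:v+s,u-s:u+s]
    g=cv2.GaussianBlur(cv2.resize(g,None,fx=k,fy=k,interpolation=cv2.INTER_CUBIC),(0,0),3)
    c=cv2.HoughCircles(g,cv2.HOUGH_GRADIENT,1,300,param1=60,param2=6,minRadius=int(r0*k),maxRadius=int(r1*k))
    x,y,r=c[0,0]; return np.array([(x+.5)/k-.5+u-s,(y+.5)/k-.5+v-s]),r/k
yaw=-.11;c=np.array([.474,-.2017]);ux=np.array([np.cos(yaw),np.sin(yaw)]);uy=np.array([-ux[1],ux[0]])
for nm,(u,v),lx,r in [("far",(319,257),25,(17,22)),("pinL",(277,296),0,(6,10)),("pinR",(362,295),0,(6,10)) ]:
    q,rr=hough(n,u,v,*r,s=28)
    for qq in ((u,v),q):
        print(nm,np.round(qq,1),round(float(rr),1),"lx at z",[(z,round(float((at_z(n,qq,z)[:2]-c)@ux)*1000,1)) for z in (.040,.044,.049,.054)],"ly",round(float((at_z(n,qq,.044)[:2]-c)@uy)*1000,1))
W=[pickle.load(open(f"u{i}.pkl","rb")) for i in (0,1)]
# upper features
F={"hL":[(289,47),(338,106),(8,12)],"hS":[(290,180),(338,236),(5,9)],
"b1":[(255,41),(304,98),(4,7)],"b2":[(323,38),(371,98),(4,7)],"b3":[(259,189),(307,245),(4,7)],"b4":[(324,188),(370,245),(4,7)],
"r1":[(286,84),(340,150),(4,8)],"r2":[(287,140),(340,206),(4,8)]}
P={}
for k,(a,b,r) in F.items():
    Q=[hough(w,*p,*r,s=14)[0] for w,p in zip(W,(a,b))]
    X,res=tri([ray(w,q,True) for w,q in zip(W,Q)]); P[k]=X
    print(k,[q.round(1).tolist() for q in Q],X.round(4),round(res,4))
for a,b in [("hS","hL"),("b3","b1"),("b4","b2"),("r2","r1")]:
    d=P[b]-P[a]; print(a,b,np.linalg.norm(d[:2]).round(4),np.arctan2(d[1],d[0]).round(3),((P[a]+P[b])/2).round(4))
```

```text
far [319 257] 19.9 lx at z [(0.04, 24.9), (0.044, 26.4), (0.049, 28.3), (0.054, 30.2)] ly -0.0
far [317.7 256.8] 19.9 lx at z [(0.04, 25.1), (0.044, 26.5), (0.049, 28.4), (0.054, 30.3)] ly 0.7
pinL [277 296] 8.7 lx at z [(0.04, -0.9), (0.044, 1.1), (0.049, 3.6), (0.054, 6.2)] ly 25.4
pinL [276.3 296. ] 8.7 lx at z [(0.04, -0.9), (0.044, 1.1), (0.049, 3.6), (0.054, 6.1)] ly 25.8
pinR [362 295] 9.7 lx at z [(0.04, -0.2), (0.044, 1.8), (0.049, 4.3), (0.054, 6.8)] ly -26.0
pinR [361.8 296.5] 9.7 lx at z [(0.04, -1.3), (0.044, 0.8), (0.049, 3.3), (0.054, 5.8)] ly -26.0
hL [[288.5, 47.20000076293945], [337.70001220703125, 106.0]] [0.5196 0.2141 0.0209] 0.0001
hS [[291.0, 178.3000030517578], [337.79998779296875, 235.3000030517578]] [0.4154 0.1636 0.0206] 0.0001
b1 [[254.5, 40.20000076293945], [303.5, 97.19999694824219]] [0.514  0.2437 0.0222] 0.0
b2 [[322.29998779296875, 37.29999923706055], [371.79998779296875, 97.19999694824219]] [0.5394 0.1914 0.023 ] 0.0
b3 [[258.5, 189.1999969482422], [306.29998779296875, 245.0]] [0.3949 0.1859 0.0217] 0.0001
b4 [[324.29998779296875, 187.6999969482422], [369.5, 244.3000030517578]] [0.4205 0.1336 0.0221] 0.0001
r1 [[285.70001220703125, 84.0], [340.5, 150.1999969482422]] [0.4871 0.1981 0.0536] 0.0002
r2 [[286.70001220703125, 140.1999969482422], [340.29998779296875, 205.5]] [0.4473 0.1789 0.0541] 0.0001
hS hL 0.1158 0.451 [0.4675 0.1889 0.0208]
b3 b1 0.1324 0.451 [0.4545 0.2148 0.0219]
b4 b2 0.1322 0.452 [0.4799 0.1625 0.0225]
r2 r1 0.0442 0.449 [0.4672 0.1885 0.0538]
```

Run:
```python
from h import *
c=np.array([.4672,.1886]); o=down2(.451)
bot.move_l([*c,.10],o,speed=.2); bot.move_l([*c,.045],speed=.12)
for z in (.04,.036,.0325,.029):
    bot.move_l([*c,z],speed=.06); f=bot.read_contact_force()[2]
    if f>6: print("touch",z,f); break
zg=bot.read_eef_pos()[2]; bot.close_gripper()
print("zg",zg,bot.read_grip_width(),bot.read_gripper_force(),bot.read_contact_force().round(1))
bot.move_l([*c,.06],speed=.1); print(bot.read_contact_force().round(1),bot.read_grip_width())
bot.move_l([*c,.125],speed=.2)
bot.move_l([.40,.13,.125],down2(.35),speed=.2)
print(bot.read_contact_force().round(1),bot.read_grip_width(),bot.read_clock(),bot.read_eef_pos())
w=bot.read_camera("wrist"); cv2.imwrite("pics/g.png",w["image"][:,:,::-1])
import pickle; pickle.dump((w,zg),open("g.pkl","wb"))
```

```text
zg 0.02877964321846618 0.3392183323796237 61.541444063186646 [-0.1 -0.7  4. ]
[-0.  -0.2 -4.1] 0.34349880541986816
[-0.4 -0.3 -4.1] 0.34144672481809724 28.9083 [0.39995813 0.13000076 0.12429818]
```

View pics/g.png

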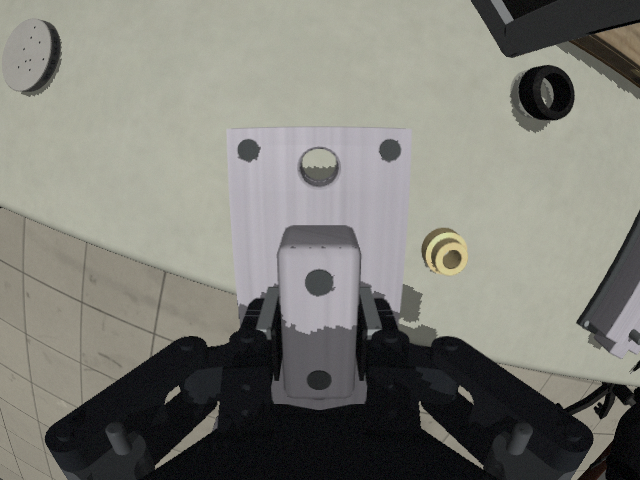

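Run:
```python
from h import *
import pickle
w,zg=pickle.load(open("g.pkl","rb"))
T=np.array([.39996,.13,.1243]); R=Ro.from_rotvec(down2(.35)).as_matrix()
for uv in [(319,166),(248.5,150),(389.5,150)]: print((R.T@(at_z(w,uv,.1243-zg+.022)-T)*1000).round(1))
c=np.array([.474,-.2017]); o=down2(-.11)
bot.move_l([.385,.06,.125],down2(.2),speed=.22)
bot.move_l([.40,-.11,.125],down2(-.05),speed=.22)
bot.move_l([*c,.125],o,speed=.15)
bot.move_l([*c,zg+.066],speed=.08)
log=[]
for u in (.062,.059,.056,.053,.05):
    bot.move_l([*c,zg+u],speed=.06); f=bot.read_contact_force(); log.append((u,round(float(bot.read_eef_pos()[2]-zg),4),f.round(1).tolist()))
    if f[2]>12 or np.hypot(f[0],f[1])>15: break
print(*log,sep="\n"); print(bot.read_wrist_torque().round(2),bot.read_grip_width(),bot.read_clock())
```

```text
[59.1 -0.1  6.8]
[ 66.1 -29.    6.8]
[66.1 28.8  6.8]
(0.062, 0.062, [-0.4, 0.2, -2.7])
(0.059, 0.0589, [0.2, -0.4, -3.3])
(0.056, 0.0558, [0.1, -0.1, -4.5])
(0.053, 0.0528, [0.3, -0.7, -4.1])
(0.05, 0.0498, [0.1, -0.1, -4.3])
[ 0.01 -0.01  0.02] 0.3370920324565922 33.0667
```

Run:
```python
from h import *
c=np.array([.474,-.2017]); zg=.02878; log=[]
for u in (.047,.0455,.044,.043,.042,.041,.040,.039,.038,.037,.036,.035,.034):
    bot.move_l([*c,zg+u],speed=.05); bot.sleep(.05); f=bot.read_contact_force(); log.append((u,round(float(bot.read_eef_pos()[2]-zg),4),f.round(1).tolist()))
    if f[2]>30 or np.hypot(f[0],f[1])>20: break
print(*log,sep="\n"); bot.sleep(.3); print(bot.read_contact_force().round(1),bot.read_wrist_torque().round(2),bot.read_grip_width(),bot.read_gripper_force(),bot.read_eef_pos(),bot.read_clock())
```

```text
(0.047, 0.0469, [0.2, 0.8, -4.7])
(0.0455, 0.0455, [0.5, -0.2, -3.8])
(0.044, 0.0445, [-0.7, 0.8, 3.1])
(0.043, 0.0433, [-0.9, 1.1, 5.4])
(0.042, 0.0425, [-0.8, 2.1, 5.9])
(0.041, 0.0416, [-1.9, 0.7, 7.7])
(0.04, 0.0407, [-2.1, 1.7, 8.6])
(0.039, 0.0405, [-5.1, 2.4, 18.1])
(0.038, 0.0404, [-8.8, 5.2, 29.3])
(0.037, 0.0404, [-12.8, 8.0, 38.9])
[-14.    8.1  39.4] [1.46 2.2  0.03] 0.3374735213417608 66.27838611602783 [ 0.4743309  -0.20190534  0.06919838] 36.3667
```

```bash
python3 -c "
from plant import bot
print(bot.read_contact_force(),bot.read_eef_pos()); print(bot.hand_in())"
```

```text
[-14.03835242   8.06964538  39.41783015] [ 0.4743309  -0.20190534  0.06919838]
the job is handed in; nothing more can be done
None
```

I pressed both cores to their stops, fitted the upper half on the dowels nose over nose and pressed it shut through the full 4 mm of spring travel. I handed it in at about 36 s, still gripped and pushed down at about 39 N; no verdict came back.

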